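Mesh a splined gear in the run-in rig and hold it home

ROBOT

A 6-joint arm with a two-finger parallel gripper is mounted at the origin on a cart in front of the work surface, level with it; the furniture and walls round the work are solid. World frame = base frame: x ahead of the robot, y to its left, z up, the work surface at z = 0. Lengths are in mm, angles in rad, forces in N, time in s.
With the tool pointing down it reaches from about 350 to 975 mm from the base axis. Payload 7.1 kg.
Tool frame: the origin (TCP) lies between the finger pads, 19 mm behind the fingertips; this is the grasp point; z points along the fingers, y is the line along which they close (so a half turn about z gives the same grasp; the last joint's range is limited). The gripper opens to 88 mm and grips with 3 to 60 N. Pads are 20 mm wide; open, the fingers measure 115 mm over their backs; the gripper's body (75 mm by 178 mm) begins 61 mm behind the grasp point.
Start: joints at [-1.211, 0.423, 1.63, -0, 1.089, -0.019], TCP at [231.145, -580.669, 241.375] pointing down, gripper open.
Joint ranges: [-3, 3], [-0.9, 2.11], [0.09, 2.58], [-1.31, 4.45], [0.11, 2.69], [-2.54, 2.54]. Speed limits (rad/s): [2.39, 2.39, 3.01, 3.14, 3.14, 3.14].

INTERFACE

Orientations are given as a rotation vector (axis times angle).
In Python, from workcell import ctrl, cams gives the robot as it stands.
- The arm moves only by the tool move_arm, never from a script. Its argument "steps" is a list of rows, each a list of 3 entries, a list of its own where there are three numbers: the shift along the tool's x, y, z in units of 25 mm (1.0 is 25 mm), then the turn about the tool's z in units of 5 degrees (1.0 is 5 degrees), then the closure, from 0 (fully open) to 1 (shut). A call has 1 to 20 rows; each row shifts and turns the commanded pose from where the row before left it, along the tool's axes as they then stand; what a row does not reach is not made up. A row lasts 1/12 s, in which the tool goes at most 41.7 mm and 7.16 degrees, less where a joint would pass 70% of its speed; a pose out of reach is approached as far as the arm can. A call is refused whole if a number of a shift passes 1 or a number of a turn 1, either way. A call with a gripper value outside its range is refused whole. The fingers move at their own pace and stop on an object; the grip force is fixed at half the most. Time passes only in rows, so rows that do not move let the fingers close. It gives the time, the measured TCP pose, the force, the opening and the grip force at its end, in the units of the state.
- ctrl.get_obs(): the state, without advancing time (a new reading comes with each control period).
- cams.get_image(name): name is "scene" or "top" or "wrist"; returns a dict with "image" (420x560x3 uint8, red, green, blue), "camera_matrix" (3x3 intrinsics, pixels), "xyz" and "rotation" of the camera in the world; the wrist camera has in their place "mount" (4x4, takes a point from camera to tool coordinates, whose origin is the TCP and whose axes are the flange's). Camera axes: x right, y down, z forward; pixel columns grow to the right and rows downward; lengths in mm; the calibration is good to about 2 mm. A picture is of the moment at which its call begins: read the wrist's pose just before it. There is no depth.
- ctrl.close_job(): hands the job in; it is judged then, once.
Trained networks look in the newest picture that a camera, given by its name, has taken for a name from the list of things; names that differ only in an ending like _2 or _b are one class to them, and where a whole thing is asked for, a point or a joint stands for the part that bears it (a point fixed in the world has none). Each returns a list of dicts, best first, with "p" (0 to 1); they miss things now and then, are a little off and sometimes report something else, mostly with a low value. They report only what shows in the picture. A call takes as long as a camera call. They do not tell look-alikes from the thing itself.
- cams.boxes_of(camera, thing): "rect" ([centre column, centre row, width, height] in pixels, round what is visible of it).
- cams.cut_out(camera, thing): "pixels" (420x560 bool, what is visible of it) and "rect" ([centre column, centre row, width, height] in pixels, round what is visible of it).
The state is a dict: "t": time; "qpos": joint angles; "qvel": joint speeds; "joint_torque": joint torques, N m; "ee_pos": TCP position; "orientation": TCP orientation; "ft_force": force on the tool from outside, world axes, zero at the start; "moment": the same for the moment, N m; "width": finger opening in mm; "grasp_force": force on a finger pad.
Only numpy, scipy, OpenCV 4.12 (cv2) and the standard library are available. Lean on these libraries where they do the work, as an engineer would, in place of code of your own. Each camera call takes 0.05 s, during which the arm holds its last target. There are 200 camera calls.

TASK

On the blue run-in rig, slide the grey dust cover fully open to its stop by its black grip. Then take the brass gear out of the wooden holder by its orange grip, turn it so that the splines on its stem mesh with the slots of the rig's socket, and push it fully home against the spring. Finish while still holding the orange grip and keeping the gear pressed home; leave the cover open and the two bearings and the jar undisturbed.

Things in the scene. Friction and masses are not known exactly. Their poses are not given: they have to be found in the camera images.
- rig: the run-in rig, fixed to the desk: blue base plate 76 x 210 x 12 mm; origin on the desk directly under the socket's axis, z up. Its y axis runs along the cover's track (base from y = -50 to +160 mm); highest at the cover's grip, 92 mm. Beyond it a fixed red rack beam crosses over the whole desk (front at x = 0.606 m, underside 0.55 m up, shelf behind): keep the arm low and drawn in as it swings
- socket (a point): centre of the upper face of the steel socket (ring 54 mm across), 52 mm above the desk, z up; under the cover at the start. Its four spline slots, 10 mm wide, reach 15 mm from the axis along this point's +x, -x, +y, -y (mouths 12.4 mm wide over the top 3 mm); a black mark on the face points to each. It stands at any angle to the rig and turns only stiffly (0.35 N m)
- cover (a joint): the sliding dust cover, in m: 0 = closed over the socket, 0.075 = fully open at its stop; it moves along the rig's +y axis as it opens, with about 2 N of friction, and stays where it is left. Its plate is 50 mm wide, 4 mm thick, its top 58 mm above the desk
- cover_grip (a point): point on the cover's black grip where to grasp it, 80 mm above the desk; axes as the rig's. The grip is an upright block 36 mm (x) by 14 mm (y), from the cover's plate at 58 mm to 92 mm above the desk, grooved faces towards +y and -y; it moves with the cover, and stands 55 mm to +y of the socket's axis when closed
- ejector (a joint): red spring ejector at the bottom of the socket, in m: 0 = up, its top 22 mm below the socket's face; grows as it is pressed down, 0.008 when the gear is fully home; pushes back with 5 N at 0 and 8.2 N at 0.008
- holder: fixed wooden block 60 x 60 x 45 mm high, with an upright round hole 33 mm wide through its centre in which the gear's stem stands; origin at the centre of its underside
- gear: brass gear, 0.2 kg, steel stem below, orange grip above; origin at the stem's lower tip, z up. Stem: round nose 13 mm wide, z = 0 to 8 mm; then four splines 8 mm wide reaching 14 mm from the axis along +x, -x, +y, -y, z = 8 to 30 mm (first 4 mm slimmer: 5.5 wide, reach 12.5). Disc 62 mm across, z = 30 to 38 mm; its underside meets the socket's face, and rests on the holder at the start
- gear_grip (a point): point on the gear's axis, 62 mm above the stem's tip, where to grasp the orange grip; the gear's axes. The grip is an upright bar 40 mm along x, 18 mm along y (grasp across y), from z = 38 to 74 mm of the gear; its long side lies in line with one pair of splines
- gear_seat (a point): centre of the underside of the gear disc (30 mm above the stem's tip); meets the socket's point when the gear is fully home
- bearing_a: steel insert bearing, 62 mm across, 38 mm high, a bystander on the far side of the rig; origin at the centre of its underside
- bearing_b: steel insert bearing, 62 mm across, 38 mm high, a bystander farther back between rig and holder; origin at the centre of its underside
- jar: clear jar of screws with a red cap, 51 mm across, 74 mm high, a bystander behind the holder; origin at the centre of its underside
Things that resemble listed ones, but are neither listed nor needed, are in the scene too. Leave any purple look-alike of the gear alone.

How it is judged:
By the outcome, as a careful person would: the job done as asked, in the order asked, and still so for the second after the job is handed in, while the arm keeps its last pose, push and grip.
It also fails if it takes over 51 s, if anything falls off the work surface, if the arm or the gripper's body presses on something with over 40 N, if the wrist force passes 120 N, or if a joint passes its speed limit or range.

## Working session

There is one attempt and no reset: what is moved stays moved. The work goes in short steps, Python scripts to look and compute and a tool call to move; the robot and the scene stay as the last step left them, time stands still between calls to the robot, and variables do not carry over. Pictures are saved under pics/ and viewed, at most 10 in all, crops included, and the job is handed in when it is done.

Besides the shell and the picture viewer there is one more tool, called after "Call:" in YAML: its name, and indented under it one key for each argument. move_arm: Moves the arm, as the interface text tells. Its arguments: {"type":"object","properties":{"steps":{"type":"array"}},"required":["steps"]}

```bash
mkdir -p pics; ls
cat > h.py <<'E'
import numpy as np, cv2
from scipy.spatial.transform import Rotation as R
from workcell import ctrl, cams
def cam(name):
    o=ctrl.get_obs(); d=cams.get_image(name); K=np.array(d['camera_matrix'])
    if 'mount' in d:
        T=np.eye(4); T[:3,:3]=R.from_rotvec(o['orientation']).as_matrix(); T[:3,3]=o['ee_pos']
        T=T@np.array(d['mount']); return d['image'],K,T[:3,3],T[:3,:3]
    return d['image'],K,np.array(d['xyz']),np.array(d['rotation'])
def ray(c,u,v,z):
    _,K,p,Rm=c; r=Rm@np.linalg.solve(K,[u,v,1.]); return p+r*(z-p[2])/r[2]
def proj(c,P):
    _,K,p,Rm=c; q=K@(Rm.T@(np.array(P,float)-p)); return q[:2]/q[2]
def save(c,f): cv2.imwrite('pics/'+f,cv2.cvtColor(c[0],cv2.COLOR_RGB2BGR))
E
python3 - <<'E'
from h import *
print(ctrl.get_obs())
cs={n:cam(n) for n in('top','scene')}
im=[]
for n in cs:
    save(cs[n],n+'0.png'); print(n,cs[n][2],cs[n][3].round(3).tolist(),cs[n][1][0,0])
    for t in('rig','cover','cover_grip','holder','gear','gear_grip','bearing_a','jar'):
        for b in cams.boxes_of(n,t)[:3]: print(n,t,round(b['p'],2),np.round(b['rect'],1), ray(cs[n],b['rect'][0],b['rect'][1],40).round(0)[:2])
E
```

```text
pics
{'t': 0.0, 'qpos': array([-1.21100388e+00,  4.23821515e-01,  1.63069709e+00,  2.28937479e-05,
        1.08858307e+00, -1.89938560e-02]), 'qvel': array([-0.00033557,  0.00120734,  0.00033382,  0.00217408,  0.00188653,
        0.00013959]), 'joint_torque': array([ 1.32330510e-04, -5.44628334e+01, -2.73661208e+01,  6.42985781e-02,
        2.27952772e-02, -1.17882505e-04]), 'ee_pos': array([ 230.96749142, -580.18840685,  240.61095198]), 'orientation': array([-3.08395594e+00, -5.91148425e-01,  3.70394719e-04]), 'ft_force': array([-0.15409226, -0.59036019,  0.7413632 ]), 'moment': array([-0.03167064,  0.03914957,  0.01701438]), 'grasp_force': 0.0, 'width': 87.76789599676768}
top [ 399.64906265 -147.85200243 1410.11206453] [-2.144, 2.136, -0.123] 493.99425995947024Traceback (most recent call last):
  File "<stdin>", line 8, in <module>
  File "h.py", line 11, in ray
    _,K,p,Rm=c; r=Rm@np.linalg.solve(K,[u,v,1.]); return p+r*(z-p[2])/r[2]
                                                                      ~^^^
IndexError: invalid index to scalar variable.
```

Rotation is a rotation vector; fix.

```bash
sed -i "s/np.array(d\['rotation'\])$/R.from_rotvec(d['rotation']).as_matrix()/" h.py
python3 - <<'E'
from h import *
for n in('top','scene'):
    c=cam(n); save(c,n+'0.png')
    for t in('rig','cover','cover_grip','holder','gear','gear_grip','bearing_a','jar'):
        for b in cams.boxes_of(n,t)[:3]: print(n,t,round(b['p'],2),np.round(b['rect'],1), ray(c,b['rect'][0],b['rect'][1],40).round(0)[:2])
E
```

```text
top rig 0.91 [191.7 247.6  75.8  26.9] [503. 100.]
top cover_grip 0.77 [198.  245.9  38.2  15.9] [507.  83.]
top holder 0.64 [323.1 250.3  24.   22.7] [ 496. -265.]
top gear 0.93 [323.5 249.3  19.4  18.1] [ 499. -266.]
top gear 0.66 [384.6 246.2  21.5  17.5] [ 508. -435.]
top gear_grip 0.87 [382.9 246.   23.4  17.2] [ 509. -430.]
top gear_grip 0.58 [320.8 250.8  22.9  19.7] [ 495. -259.]
top bearing_a 0.63 [213.3 207.4  23.6  27.6] [616.  42.]
top bearing_a 0.58 [296.7 218.8  21.4  17.4] [ 584. -192.]
top jar 0.54 [340.  215.7  19.4  13.7] [ 593. -313.]
top jar 0.15 [321.9 251.4  24.9  19.6] [ 493. -262.]
scene rig 0.78 [211.  280.1  83.4  61.1] [493. 107.]
scene cover 0.87 [218.6 268.4  42.3  35.5] [510.  76.]
scene cover_grip 0.59 [218.3 269.4  47.6  37.3] [508.  78.]
scene holder 0.68 [335.6 214.3  34.2  33.5] [ 486. -262.]
scene gear 0.76 [331.7 210.9  28.4  22.4] [ 499. -259.]
scene gear 0.63 [384.5 180.6  18.4  21.8] [ 502. -438.]
scene gear_grip 0.93 [333.4 210.8  24.2  24.6] [ 497. -263.]
scene gear_grip 0.86 [381.6 182.3  24.6  21.4] [ 502. -428.]
scene bearing_a 0.9 [289.6 200.8  24.5  21.1] [ 582. -178.]
scene bearing_a 0.78 [211.2 231.8  23.4  22.6] [609.  46.]
scene jar 0.56 [330.3 175.2  24.4  22.2] [ 593. -318.]
```

View pics/top0.png

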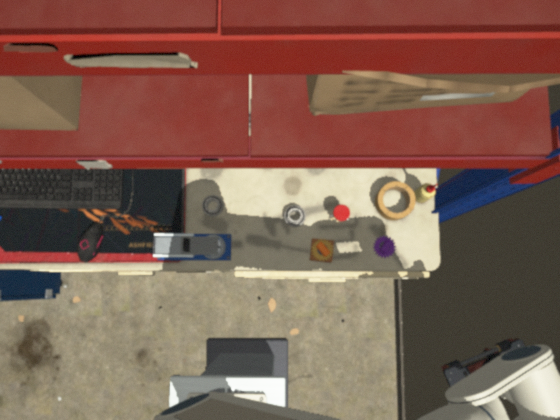

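View pics/scene0.png

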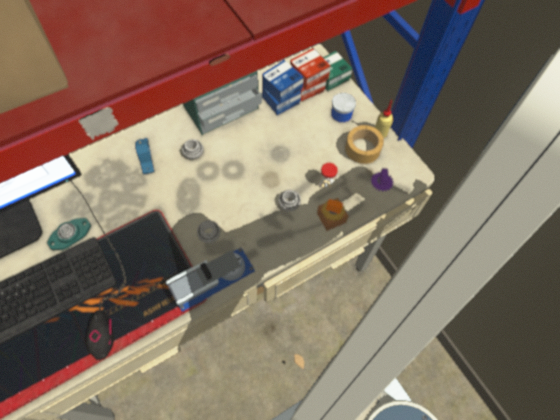

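The top view shows the rig at about cols 153–231, row 247, with the black grip near (190,245). The gear in its holder is at (322,250), the purple look-alike at (385,246), bearings at (213,206) and (294,215), and the jar at (341,213). The scene view agrees. Next I'll fix the camera mount and zoom in.

Run:
```python
from h import *
d=cams.get_image('wrist');print(np.round(d['mount'],3).tolist(),d['camera_matrix'])
t=cv2.imread('pics/top0.png');s=cv2.imread('pics/scene0.png')
a=cv2.resize(t[225:275,145:245],(800,400),interpolation=cv2.INTER_CUBIC)
b=cv2.resize(s[235:310,155:265],(400,200),interpolation=cv2.INTER_CUBIC)
e=cv2.resize(t[235:265,300:360],(400,200),interpolation=cv2.INTER_CUBIC)
cv2.imwrite('pics/crop0.png',np.vstack([a,np.hstack([b,e])]))
```

```text
[[0.0, -0.962, -0.272, 73.097], [1.0, 0.0, 0.001, 0.362], [-0.001, -0.272, 0.962, -142.77], [0.0, 0.0, 0.0, 1.0]] [[350.49765056   0.         274.82605243]
 [  0.         350.49765056 209.96071555]
 [  0.           0.           1.        ]]
```

View pics/crop0.png

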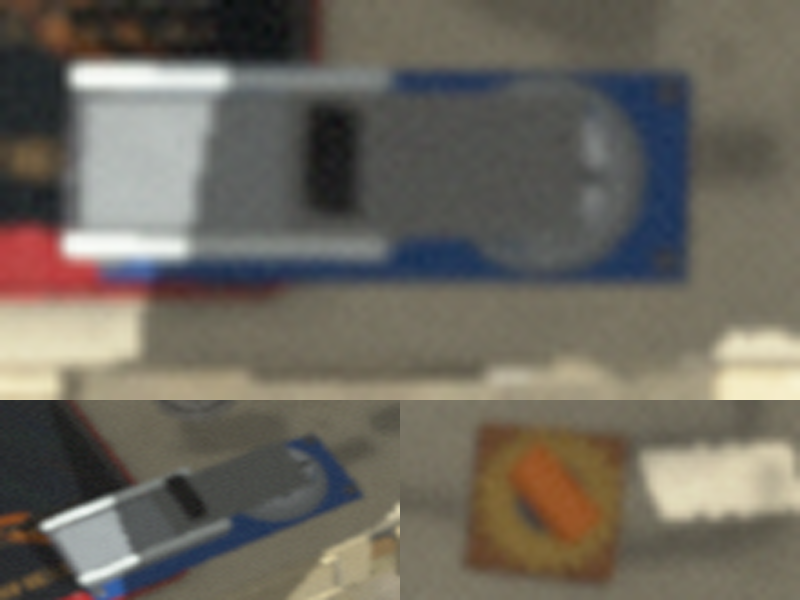

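Call:
move_arm:
  steps:
    - [[0.9,-0.5,0],0,0]
    - [[0.9,-0.5,0],0,0]
    - [[0.9,-0.5,0],0,0]
    - [[0.9,-0.5,0],0,0]
    - [[0.9,-0.5,0],0,0]
    - [[0.9,-0.5,0],0,0]
    - [[0.9,-0.5,0],0,0]
    - [[0.9,-0.5,0],0,0]
    - [[0.9,-0.5,0],0,0]
    - [[0.9,-0.5,0],0,0]
    - [[0.9,-0.5,0],0,0]
    - [[0.9,-0.5,0],0,0]
    - [[0,0,0],0,0]
    - [[0,0,0],0,0]

```text
t: 2.27
ee_pos: [427.1, -340.8, 241.5]
orientation: [3.084, 0.595, -0.0]
ft_force: [-0.8, -1.2, -0.0]
width: 87.9
grasp_force: 0.0
```

The crop shows the cover grip at about top px (186.5,244.6), nearly aligned with world y. The socket ring is toward −y, and the gear grip is skewed in the holder.

Run:
```python
from h import *
c=cam('wrist'); save(c,'w1.png'); np.savez('w1.npz',p=c[2],R=c[3])
for t in('gear','gear_grip','holder'):
    for b in cams.cut_out('wrist',t)[:2]:
        m=b['pixels'].astype(np.uint8); print(t,round(b['p'],2),np.round(b['rect'],1),ray(c,*b['rect'][:2],69).round(1),m.sum())
o=ctrl.get_obs()
M=R.from_rotvec(o['orientation']).as_matrix();print(o['ee_pos'],M.round(3).tolist())
c2=cam('top')
for u,v in((186.5,244.6),): print(ray(c2,u,v,92))
print(ray(c2,213.1,246.9,52))
for x,y in((148,232),(231,234),(231,260)): print(ray(c2,x,y,12))
```

```text
gear 0.91 [398.9 143.4  70.2  62.1] [ 510.5 -426.6   69. ] 2898
gear 0.62 [222.8  86.1  71.5  70.6] [ 497.6 -265.5   69. ] 3643
gear_grip 0.95 [221.8  83.8  61.5  75.1] [ 499.  -264.1   69. ] 3410
gear_grip 0.7 [395.5 147.6  66.7  62.6] [ 506.1 -425.5   69. ] 3092
holder 0.63 [228.4  81.   87.8  89.5] [ 503.2 -268.5   69. ] 890
[ 425.97281972 -342.28317513  241.39628744] [[0.93, 0.369, -0.0], [0.369, -0.93, -0.0], [-0.0, 0.0, -1.0]]
[506.73758228 104.93272744  92.        ]
[503.85814579  38.72131043  52.        ]
[549.00758006 231.88359212  12.        ]
[543.88746654  -6.16552308  12.        ]
[469.99356096  -7.3225864   12.        ]
```

View pics/w1.png

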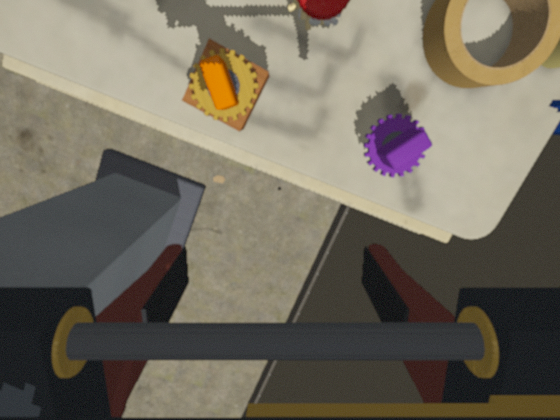

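The wrist view shows the orange grip at about (220,83), skewed, on the holder, with the purple look-alike at (397,145). Moving on to the rig.

Call:
move_arm:
  steps:
    - [[0.56,-0.96,0],0,0]
    - [[0.56,-0.96,0],0,0]
    - [[0.56,-0.96,0],0,0]
    - [[0.56,-0.96,0],0,0]
    - [[0.56,-0.96,0],0,0]
    - [[0.56,-0.96,0.2],0,0]
    - [[0.56,-0.96,0.2],0,0]
    - [[0.56,-0.96,0.2],0,0]
    - [[0.56,-0.96,0.2],0,0]
    - [[0.56,-0.96,0.2],0,0]
    - [[0.56,-0.96,0.2],0,0]
    - [[0.56,-0.96,0.2],0,0]
    - [[0.56,-0.96,0.2],0,0]
    - [[0.56,-0.96,0.2],0,0]
    - [[0.56,-0.96,0.2],0,0]
    - [[0,0,0],1,0]
    - [[0,0,0],1,0]
    - [[0,0,0],1,0]
    - [[0,0,0],1,0]
    - [[0,0,0],0,0]

```text
t: 4.18
ee_pos: [488.7, 70.0, 191.4]
orientation: [3.141, 0.04, 0.0]
ft_force: [0.4, 0.2, 1.0]
width: 87.9
grasp_force: 0.0
```

Run:
```python
from h import *
o=ctrl.get_obs();c=cam('wrist'); save(c,'w2.png')
M=R.from_rotvec(o['orientation']).as_matrix();print(o['ee_pos'],M.round(3).tolist())
for t in('cover','cover_grip','rig'):
    for b in cams.cut_out('wrist',t)[:2]:
        print(t,round(b['p'],2),np.round(b['rect'],1),ray(c,*b['rect'][:2],92).round(1),b['pixels'].sum())
# orange from the earlier picture
w=cv2.imread('pics/w1.png');d=np.load('w1.npz');k=(w,c[1],d['p'],d['R'])
hsv=cv2.cvtColor(w,cv2.COLOR_BGR2HSV);m=cv2.inRange(hsv,(5,200,215),(16,255,255));m[150:]=0
n,l,s,ce=cv2.connectedComponentsWithStats(m);i=1+s[1:,4].argmax()
pts=np.argwhere(l==i)[:,::-1]
W=np.array([ray(k,u,v,89)[:2] for u,v in pts],np.float32);print('orange',cv2.minAreaRect(W),len(W))
```

```text
[488.68439084  70.04433272 191.36688356] [[1.0, 0.026, 0.0], [0.026, -1.0, -0.0], [0.0, 0.0, -1.0]]
cover 0.59 [266.8 179.  131.8  68.6] [516.1  75.4  92. ] 7995
cover_grip 0.74 [268.9 178.8 126.8  67.6] [516.2  74.   92. ] 8012
rig 0.67 [232.1 171.7 253.8  96. ] [520.6  99.7  92. ] 21013Traceback (most recent call last):
  File "<stdin>", line 10, in <module>
ValueError: attempt to get argmax of an empty sequence
```

View pics/w2.png

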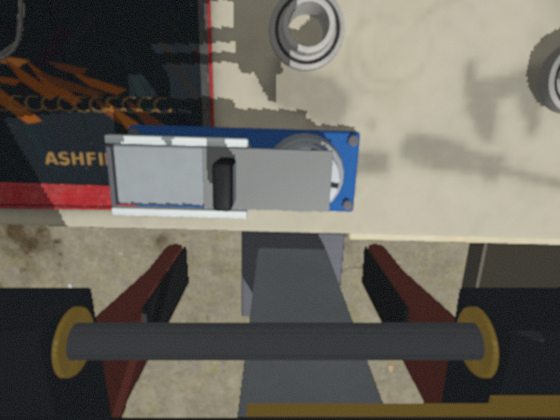

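The wrist view shows the rig: black grip around (225,185), cover plate end at (331,180), the base's right corners at (358,132) and (352,212), and bearing_a at (306,28).

```bash
cat >> h.py <<'E'
def box(c,img,P,yaw,dx,dy,z0,z1,col):
    for z in(z0,z1):
        q=[]
        for a,b in((1,1),(1,-1),(-1,-1),(-1,1)):
            v=R.from_euler('z',yaw,degrees=True).apply([a*dx/2,b*dy/2,0]); q.append(proj(c,[P[0]+v[0],P[1]+v[1],z]))
        cv2.polylines(img,[np.array(q)],True,col) if 0 else None
        yield np.array(q)
E
python3 - <<'E'
from h import *
c=cam('wrist'); g=cv2.cvtColor(c[0],cv2.COLOR_RGB2GRAY)
A=ray(c,358,132,12);B=ray(c,352,212,12);print('base right',A,B,np.hypot(*(A-B)[:2]))
m=(g<45).astype(np.uint8);m[:140]=0;m[225:]=0;m[:,:205]=0;m[:,250:]=0
n,l,s,ce=cv2.connectedComponentsWithStats(m);i=1+s[1:,4].argmax();print(s[i],ce[i])
p=np.argwhere(l==i)[:,::-1]
print('grip @92',[ray(c,u,v,92)[:2].round(1).tolist() for u,v in((215,210),(234,210),(215,157),(234,157))])
print(cv2.minAreaRect(p.astype(np.float32)))
print('plate end @58',ray(c,331,150,58)[:2],ray(c,331,211,58)[:2])
im=cv2.cvtColor(c[0],cv2.COLOR_RGB2BGR)
S=4;x0,y0=100,110
z=cv2.resize(im[y0:y0+120,x0:x0+190+10],None,fx=S,fy=S,interpolation=cv2.INTER_CUBIC)
z=cv2.resize(im[110:230,170:370],(800,480),interpolation=cv2.INTER_CUBIC)
for q in box(c,z,(507,103),1.0,36,14,92,58,0): cv2.polylines(z,[((q-[170,110]+.5)*4).astype(int)],True,(0,255,255))
cv2.imwrite('pics/z2.png',z)
E
```

```text
base right [546.14950436  -3.70393738  12.        ] [471.32140177  -5.15219516  12.        ] 74.84211639535704
[213 157  22  51 465] [222.78709677 175.98494624]
grip @92 [[492.2, 112.4], [492.6, 98.8], [530.2, 111.9], [530.6, 98.8]]
((223.5, 182.0), (50.0, 21.0), 90.0)
plate end @58 [534.01526093  26.83896607] [484.55835764  23.11641505]
```

View pics/z2.png

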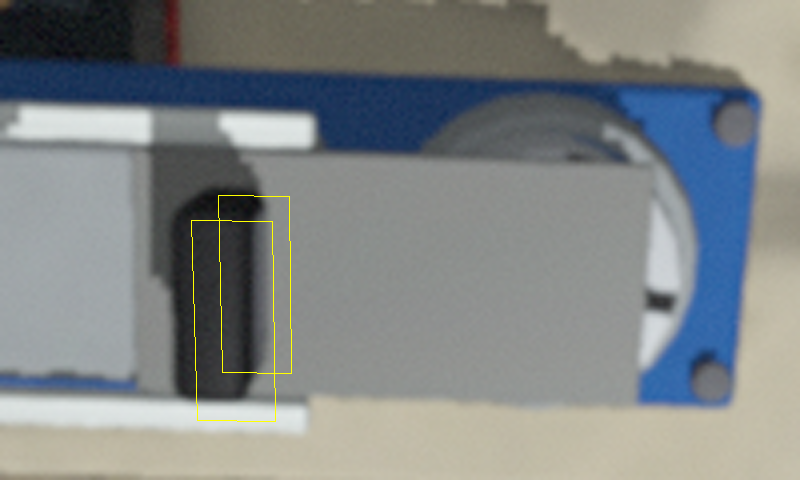

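Call:
move_arm:
  steps:
    - [[0.42,-0.72,0],0.2,0]
    - [[0.42,-0.72,0],0,0]
    - [[0,0,0.9],0,0]
    - [[0,0,0.9],0,0]
    - [[0,0,0.9],0,0]
    - [[0,0,0.9],0,0]
    - [[0,0,0.5],0,0]
    - [[0,0,0.28],0,0]
    - [[0,0,0],0,0]
    - [[0,0,0],0,1]
    - [[0,0,0],0,1]
    - [[0,0,0],0,1]
    - [[0,0,0],0,1]
    - [[0,0,0],0,1]
    - [[0,0,0],0,1]
    - [[0,0,0],0,1]

```text
t: 5.77
ee_pos: [508.9, 107.1, 82.2]
orientation: [-3.141, -0.019, -0.001]
ft_force: [0.5, 0.1, 0.3]
width: 44.4
grasp_force: 0.0
```

Call:
move_arm:
  steps:
    - [[0,0,0],0,1]
    - [[0,0,0],0,1]
    - [[0,0,0],0,1]
    - [[0,0,0],0,1]
    - [[0,0,0],0,1]
    - [[0,0,0],0,1]
    - [[0,0,0],0,1]

```text
t: 6.35
ee_pos: [508.7, 107.2, 81.8]
orientation: [-3.141, -0.018, 0.0]
ft_force: [-1.0, 0.9, 0.1]
width: 13.5
grasp_force: 30.0
```

Call:
move_arm:
  steps:
    - [[0,-0.3,0],0,1]
    - [[0,-0.4,0],0,1]
    - [[0,-0.4,0],0,1]
    - [[0,-0.4,0],0,1]
    - [[0,-0.4,0],0,1]
    - [[0,-0.4,0],0,1]
    - [[0,-0.4,0],0,1]
    - [[0,-0.3,0],0,1]
    - [[0,-0.1,0],0,1]
    - [[0,0,0],0,1]
    - [[0,0,0],0,1]

```text
t: 7.27
ee_pos: [508.5, 177.0, 81.5]
orientation: [3.129, 0.028, -0.001]
ft_force: [14.8, -58.8, 2.5]
width: 18.8
grasp_force: 29.9
```

Force is high and the fingers have spread before the full 75 mm of travel. I'll back off to relax it, then look.

Call:
move_arm:
  steps:
    - [[0,0.15,0],0,1]
    - [[0,0.15,0],0,1]
    - [[0,0,0],0,1]
    - [[0,0,0],0,1]

```text
t: 7.6
ee_pos: [508.7, 174.5, 81.7]
orientation: [3.137, 0.022, 0.001]
ft_force: [8.4, -24.8, -2.3]
width: 13.7
grasp_force: 29.9
```

Run:
```python
from h import *
o=ctrl.get_obs();print(o['ee_pos'],o['ft_force'],o['moment'],o['width'])
c=cam('wrist');s=cam('scene');a=cv2.resize(s[0][230:310,140:260],(600,400),interpolation=cv2.INTER_CUBIC)
save(c,'w3.png')
k=np.vstack([cv2.resize(c[0][40:340,80:480],(400,300)),cv2.resize(s[0][225:315,145:265],(400,300),interpolation=cv2.INTER_CUBIC)])
k=cv2.cvtColor(k,cv2.COLOR_RGB2BGR);cv2.imwrite('pics/k3.png',np.hstack([k[:300],k[300:]]))
```

```text
[508.68760359 174.47795022  81.74876498] [  8.3806828  -24.80584198  -2.31454775] [-4.00037766 -1.43869849 -0.27284062] 13.711494745824336
```

View pics/k3.png

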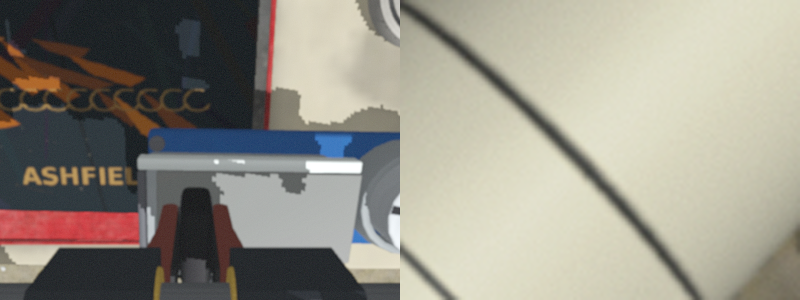

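Run:
```python
from h import *
c=cam('wrist'); g=cv2.cvtColor(c[0],cv2.COLOR_RGB2BGR)
cv2.imwrite('pics/k4.png',cv2.resize(g[120:330,210:490],(800,600),interpolation=cv2.INTER_CUBIC))
for u,v in((442,200),(436,290),(218,195)): print(u,v,ray(c,u,v,58).round(1))
```

```text
442 200 [541.2  91.8  58. ]
436 290 [492.2  87.9  58. ]
218 195 [542.2 201.7  58. ]
```

View pics/k4.png

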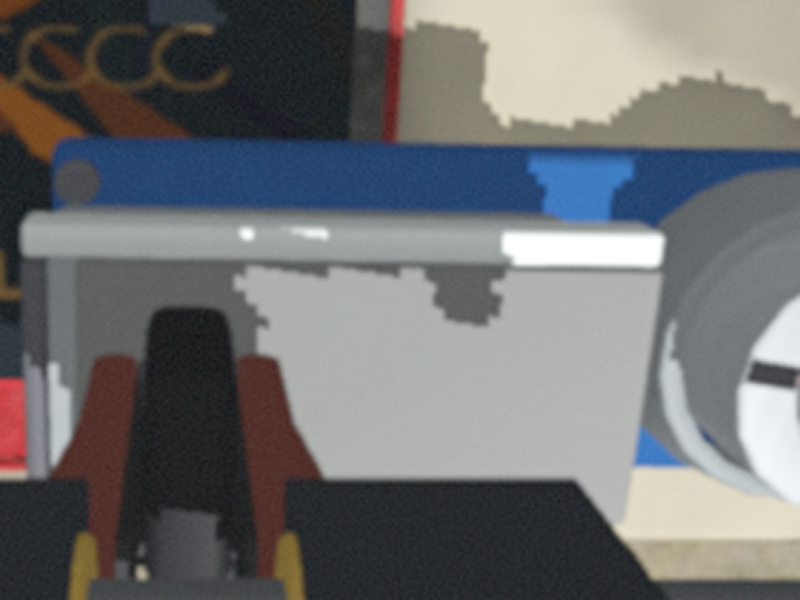

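The view shows the cover's left edge about 7 mm short of the track's end wall, with the leading finger against that wall. The fingers are too low, so I'll regrip higher and push again.

Call:
move_arm:
  steps:
    - [[0,0.15,0],0,0.75]
    - [[0,0,0],0,0.75]
    - [[0,0,-0.2],0,0.75]
    - [[0,0,-0.3],0,0.75]
    - [[0,0,0],0,0.75]
    - [[0,0,0],0,1]
    - [[0,0,0],0,1]
    - [[0,0,0],0,1]
    - [[0,0,0],0,1]

```text
t: 8.5
ee_pos: [508.1, 173.9, 94.8]
orientation: [-3.141, -0.018, -0.001]
ft_force: [-1.1, 1.6, 6.3]
width: 13.8
grasp_force: 30.0
```

Call:
move_arm:
  steps:
    - [[0,-0.1,0],0,1]
    - [[0,-0.1,0],0,1]
    - [[0,-0.1,0],0,1]
    - [[0,0,0],0,1]
    - [[0,0,0],0,1]

```text
t: 8.92
ee_pos: [507.9, 174.8, 94.5]
orientation: [3.133, 0.023, -0.002]
ft_force: [5.1, -37.6, 10.8]
width: 14.0
grasp_force: 30.0
```

Call:
move_arm:
  steps:
    - [[0,0.15,0],0,1]
    - [[0,0.1,0],0,0.6]
    - [[0,0,0],0,0.6]
    - [[0,0,0],0,0.6]
    - [[0,0,-0.5],0,0.6]
    - [[0,0,-0.9],0,0]
    - [[0,0.9,-0.9],0,0]
    - [[0,0.9,-0.9],0,0]
    - [[0,0.9,-0.9],0,0]
    - [[0,0.9,0],0,0]
    - [[0,0.9,0],0,0]
    - [[0,0.5,0],0,0]
    - [[0,0,0],0,0]

```text
t: 10.0
ee_pos: [509.3, 48.3, 196.7]
orientation: [3.141, 0.017, -0.0]
ft_force: [-0.7, 0.0, -0.0]
width: 84.8
grasp_force: 0.0
```

Run:
```python
from h import *
o=ctrl.get_obs();c=cam('wrist'); save(c,'w5.png'); print(o['t'],o['ee_pos'],o['orientation'])
np.savez('w5.npz',p=c[2],R=c[3],K=c[1])
im=cv2.cvtColor(c[0],cv2.COLOR_RGB2BGR)
# rectify plane z=52: 5 px/mm, centre (508,48), +x up, +y left
ce=np.array([508,62]);S=4
H,W=560,800
pts=[(0,0),(W,0),(W,H),(0,H)]
src=np.float32([proj(c,[ce[0]+(H/2-v)/S, ce[1]+(W/2-u)/S,52]) for u,v in pts])
w=cv2.warpPerspective(im,cv2.getPerspectiveTransform(src,np.float32(pts)),(W,H),flags=cv2.INTER_CUBIC)
cv2.imwrite('pics/rect5.png',w)
```

```text
10.0 [509.31924389  48.31911151 196.74128302] [ 3.14135967e+00  1.66935849e-02 -4.83894388e-04]
```

View pics/rect5.png

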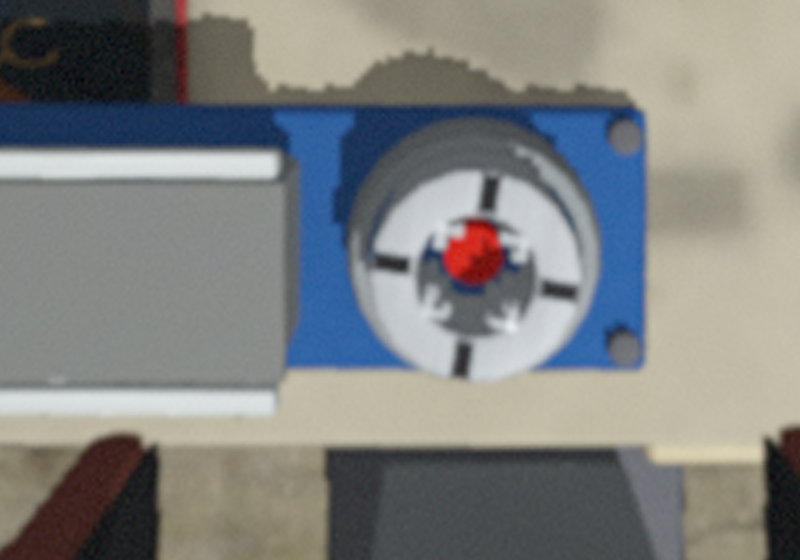

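The rectified view shows the open socket centred at (475.5,276.5), which is world (508.9, 43.1). The marks put its yaw at about −9.1°. The cover has its plate end at col 285, level with the rail ends. The grip at y≈174 is 130 mm from the socket axis, so the cover is at its stop. Now the gear.

Call:
move_arm:
  steps:
    - [[-0.04,0.89,0],0,0]
    - [[-0.04,0.89,0],0,0]
    - [[-0.04,0.89,0],0,0]
    - [[-0.04,0.89,0],0,0]
    - [[-0.04,0.89,0],0,0]
    - [[-0.04,0.89,0],0,0]
    - [[-0.04,0.89,0],0,0]
    - [[-0.04,0.89,0],0,0]
    - [[-0.04,0.89,0],0,0]
    - [[-0.04,0.89,0],0,0]
    - [[-0.04,0.89,0],0,0]
    - [[-0.04,0.89,0],0,0]
    - [[-0.04,0.89,0],0,0]
    - [[-0.04,0.89,0],0,0]
    - [[0,0,0],-1,0]
    - [[0,0,0],-1,0]
    - [[0,0,0],-1,0]
    - [[0,0,0],-1,0]
    - [[0,0,0],-1,0]
    - [[0,0,0],-1,0]

```text
t: 11.72
ee_pos: [500.0, -260.7, 196.2]
orientation: [-3.026, -0.84, 0.001]
ft_force: [-0.2, -0.1, -0.5]
width: 87.7
grasp_force: 0.0
```

Run:
```python
from h import *
o=ctrl.get_obs();c=cam('wrist'); print(o['t'],o['ee_pos'],o['orientation'],o['qpos'].round(2))
im=cv2.cvtColor(c[0],cv2.COLOR_RGB2BGR)
def rect(z,ce,S=6,H=540,W=390):
    pts=[(0,0),(W,0),(W,H),(0,H)]
    src=np.float32([proj(c,[ce[0]+(H/2-v)/S, ce[1]+(W/2-u)/S,z]) for u,v in pts])
    return cv2.warpPerspective(im,cv2.getPerspectiveTransform(src,np.float32(pts)),(W,H),flags=cv2.INTER_CUBIC)
cv2.imwrite('pics/g6.png',np.hstack([rect(89,(498,-263)),rect(53,(498,-263))]))
```

```text
11.7167 [ 499.97235214 -260.65694574  196.21992379] [-3.02626374e+00 -8.39776814e-01  7.29258207e-04] [-0.5   0.39  1.8   0.    0.95  0.53]
```

View pics/g6.png

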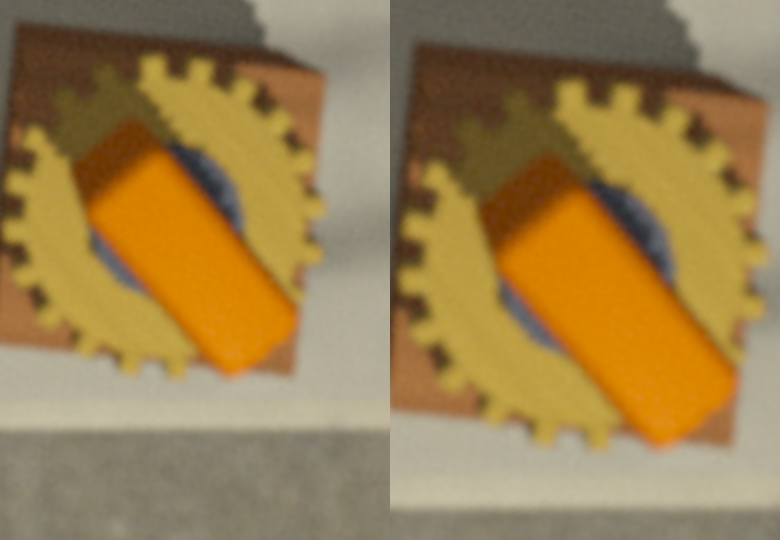

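Rectified at z=89, the grip top is centred at (194,263) and at z=53 the disc is centred at (193,264). Both put the gear axis at (499.1, −262.7), with the grip's yaw at 41°. Grasping it.

Call:
move_arm:
  steps:
    - [[0,0,0],-1,0.5]
    - [[0,0,0],-1,0.5]
    - [[-0.08,0.04,0.5],0,0.5]
    - [[0,0,0.9],0,0.5]
    - [[0,0,0.9],0,0.5]
    - [[0,0,0.9],0,0.5]
    - [[0,0,0.8],0,0.5]
    - [[0,0,0.5],0,0.5]
    - [[0,0,0.25],0,0.5]
    - [[0,0,0],0,0.5]
    - [[0,0,0],0,1]
    - [[0,0,0],0,1]
    - [[0,0,0],0,1]
    - [[0,0,0],0,1]
    - [[0,0,0],0,1]
    - [[0,0,0],0,1]
    - [[0,0,0],0,1]
    - [[0,0,0],0,1]

```text
t: 13.27
ee_pos: [498.7, -264.2, 79.0]
orientation: [2.945, 1.092, 0.001]
ft_force: [-1.5, 1.2, 6.0]
width: 18.1
grasp_force: 30.0
```

Call:
move_arm:
  steps:
    - [[0,0,-0.4],0,1]
    - [[0,0,-0.9],0,1]
    - [[0,0,-0.9],0,1]
    - [[0,0,-0.9],0,1]
    - [[0,0,-0.5],0,1]
    - [[0.3,-0.33,0],0,1]
    - [[0.6,-0.66,0],0,1]
    - [[0.6,-0.66,0],0,1]
    - [[0.6,-0.66,0],0,1]
    - [[0.6,-0.66,0],0,1]
    - [[0.6,-0.66,0],0,1]
    - [[0.6,-0.66,0],0,1]
    - [[0.6,-0.66,0],0,1]
    - [[0.6,-0.66,0],0,1]
    - [[0.6,-0.66,0],0,1]
    - [[0.6,-0.66,0],0,1]
    - [[0.6,-0.66,0],0,1]
    - [[0.6,-0.66,0],0,1]
    - [[0.6,-0.66,0],0,1]
    - [[0.2,-0.2,0],0,1]

```text
t: 14.93
ee_pos: [506.0, 46.6, 167.3]
orientation: [-2.944, -1.095, 0.002]
ft_force: [-0.6, -1.0, -2.2]
width: 18.0
grasp_force: 30.0
```

Call:
move_arm:
  steps:
    - [[0,0,0],-1,1]
    - [[0,0,0],-1,1]
    - [[0,0,0],-1,1]
    - [[0,0,0],-1,1]
    - [[0,0,0],-1,1]
    - [[0,0,0],-1,1]
    - [[0,0,0],-1,1]
    - [[0,0,0],-1,1]
    - [[0,0,0],0,1]
    - [[0,0,0],0,1]

```text
t: 15.77
ee_pos: [506.6, 43.8, 167.6]
orientation: [-2.396, -2.031, 0.001]
ft_force: [0.0, 0.3, -2.0]
width: 18.0
grasp_force: 30.0
```

Run:
```python
from h import *
o=ctrl.get_obs();c=cam('wrist'); save(c,'w7.png'); print(o['t'],o['ee_pos'],o['orientation'],o['width'],o['qpos'].round(2),o['ft_force'])
s=cam('top');save(s,'t7.png')
M=R.from_rotvec(o['orientation']).as_matrix();print(M.round(3).tolist(),np.degrees(np.arctan2(M[1,0],M[0,0])))
```

```text
15.7667 [506.56161665  43.81117959 167.64739242] [-2.39638044e+00 -2.03052222e+00  1.40228608e-03] 18.012086984062435 [ 0.06  0.36  1.94 -0.    0.84  0.23] [ 0.02270842  0.34526185 -1.99070107]
[[0.164, 0.986, -0.001], [0.986, -0.164, -0.0], [-0.0, -0.001, -1.0]] 80.55114354504634
```

View pics/w7.png

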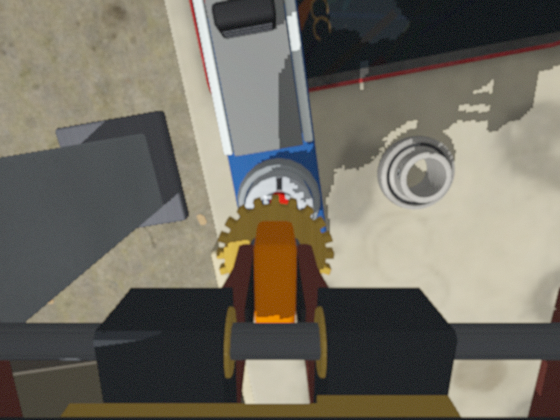

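The gear is held square in the gripper. The disc is centred at about col 275, the socket lies behind it with one black mark at (279,184), and the cover is still open at the top. Now the numbers.

```bash
cat > f.py <<'E'
from h import *
from scipy.optimize import least_squares
o=ctrl.get_obs();c=cam('wrist');M=R.from_rotvec(o['orientation']).as_matrix();P=o['ee_pos']
tool=lambda w:(M.T@(w-P))
hsv=cv2.cvtColor(c[0],cv2.COLOR_RGB2HSV);g=cv2.cvtColor(c[0],cv2.COLOR_RGB2GRAY)
y=cv2.inRange(hsv,(18,110,60),(30,255,255));y[290:]=0;y[:190]=0;y[:,:205]=0;y[:,345:]=0
pts=np.array([p[0] for p in cv2.convexHull(cv2.findNonZero(y))])
W=np.array([tool(ray(c,u,v,P[2]-26.)) for u,v in pts]);W=W[W[:,0]>2]
r=least_squares(lambda q:np.hypot(W[:,0]-q[0],W[:,1]-q[1])-31,[0,0],loss='soft_l1');print('disc in tool',r.x,'res',np.abs(r.fun).mean(),len(W))
r=least_squares(lambda q:np.hypot(W[:,0]-q[0],W[:,1]-q[1])-q[2],[0,0,31],loss='soft_l1');print('free',r.x)
k=g[170:196,266:292];m=(g<75).astype(np.uint8);m[:174]=0;m[197:]=0;m[:,:268]=0;m[:,290:]=0
n,l,s,ce=cv2.connectedComponentsWithStats(m)
for i in range(1,n):
  if s[i,4]>5: w=ray(c,*ce[i],52);print(s[i],ce[i].round(1),'mark world',w.round(1),'tool',tool(w).round(1))
print(P,np.degrees(np.arctan2(M[1,0],M[0,0])))
# orange side edges
om=cv2.inRange(hsv,(8,180,90),(17,255,255))
for v in range(230,270,10): print(v,np.flatnonzero(om[v,230:320])[[0,-1]]+230)
a=np.radians(-9.15);Sx,Sy=508.9,43.1
print('expected mark world',Sx-21.1*np.sin(a),Sy+21.1*np.cos(a))
E
python3 f.py
```

```text
disc in tool [ 1.32642273 -0.93500585] res 0.5043712472545607 17
free [ 3.00508828 -0.8595926  29.71705323]
[277 179   4  10  38] [278.5 183.3] mark world [512.2  64.3  52. ] tool [ 21.1   2.  115.9]
[273 193  10   3  17] [277.9 193.5] mark world [510.5  56.6  52. ] tool [ 13.2   1.6 115.9]
[506.85733359  43.85247321 167.86000269] 80.56941710989629
230 [257 293]
240 [256 294]
250 [253 296]
260 [254 296]
expected mark world 512.255315417293 63.93151118979313
```

Call:
move_arm:
  steps:
    - [[-0.08,0.1,0],0,1]
    - [[0,0,0.5],0,1]
    - [[0,0,0.6],0,1]
    - [[0,0,0.5],0,1]
    - [[0,0,0.4],0,1]
    - [[0,0,0.3],0,1]
    - [[0,0,0.16],0,1]
    - [[0,0,0],0,1]
    - [[0,0,0],0,1]
    - [[0,0,0],0,1]

```text
t: 16.75
ee_pos: [509.8, 41.5, 107.1]
orientation: [2.394, 2.034, 0.001]
ft_force: [-0.8, -0.6, -2.5]
width: 17.8
grasp_force: 30.0
```

```bash
cat > s.py <<'E'
from h import *
for i in range(1):
    o=ctrl.get_obs();M=R.from_rotvec(o['orientation']).as_matrix()
    print(o['t'],o['ee_pos'].round(2),'F tool',(M.T@o['ft_force']).round(1),'M tool',(M.T@o['moment']).round(2),o['width'],'yaw',np.degrees(np.arctan2(M[1,0],M[0,0])).round(2))
E
python3 s.py
```

```text
16.75 [509.8   41.52 107.14] F tool [-0.7 -0.7  2.5] M tool [-0.15 -0.05  0.02] 17.84153862070976 yaw 80.7
```

Call:
move_arm:
  steps:
    - [[0,0,0.08],0,1]
    - [[0,0,0.08],0,1]
    - [[0,0,0],0,1]
    - [[0,0,0],0,1]

```text
t: 17.08
ee_pos: [509.3, 41.5, 102.7]
orientation: [-2.394, -2.034, 0.0]
ft_force: [0.0, -0.3, -2.9]
width: 17.7
grasp_force: 30.0
```

```bash
python3 s.py
```

```text
17.0833 [509.31  41.53 102.65] F tool [-0.3  0.   2.9] M tool [ 0.01 -0.01 -0.02] 17.681026326873063 yaw 80.71
```

Call:
move_arm:
  steps:
    - [[0,0,0.08],0,1]
    - [[0,0,0.08],0,1]
    - [[0,0,0],0,1]
    - [[0,0,0],0,1]

```text
t: 17.42
ee_pos: [509.2, 41.5, 98.4]
orientation: [-2.394, -2.034, 0.0]
ft_force: [1.1, 0.0, -1.6]
width: 17.9
grasp_force: 30.0
```

```bash
python3 s.py
```

```text
17.4167 [509.2   41.52  98.43] F tool [0.2 1.1 1.6] M tool [-0.07  0.03  0.04] 17.87536905940958 yaw 80.7
```

Call:
move_arm:
  steps:
    - [[0,0,0.1],0,1]
    - [[0,0,0.1],0,1]
    - [[0,0,0.1],0,1]
    - [[0,0,0.1],0,1]
    - [[0,0,0.08],0,1]
    - [[0,0,0],0,1]
    - [[0,0,0],0,1]

```text
t: 18.0
ee_pos: [509.6, 41.5, 86.7]
orientation: [2.394, 2.034, 0.0]
ft_force: [-2.0, -0.3, 5.6]
width: 17.9
grasp_force: 30.0
```

```bash
python3 s.py
```

```text
18.0 [509.55  41.53  86.74] F tool [-0.6 -1.9 -5.6] M tool [ 0.16 -0.02  0.01] 17.869979190474016 yaw 80.7
```

Call:
move_arm:
  steps:
    - [[0,0,0.06],0,1]
    - [[0,0,0.04],0,1]
    - [[0,0,0],0,1]
    - [[0,0,0],0,1]

```text
t: 18.33
ee_pos: [509.6, 41.5, 85.9]
orientation: [2.394, 2.034, 0.001]
ft_force: [-7.9, -0.3, 24.2]
width: 17.9
grasp_force: 30.0
```

Call:
move_arm:
  steps:
    - [[0,0,0.04],0,1]
    - [[0,0,0],0,1]
    - [[0,0,0],0,1]

```text
t: 18.58
ee_pos: [509.6, 41.5, 85.8]
orientation: [2.394, 2.034, 0.001]
ft_force: [-9.7, -0.3, 36.8]
width: 18.0
grasp_force: 30.0
```

```bash
python3 s.py
```

```text
18.5833 [509.64  41.53  85.82] F tool [ -1.9  -9.5 -36.8] M tool [ 1.83 -0.37 -0.03] 18.039940599891686 yaw 80.7
```

Call:
move_arm:
  steps:
    - [[0,0,-0.03],0,1]
    - [[0,0,0],0,1]
    - [[0,0,0],0,1]

```text
t: 18.83
ee_pos: [509.6, 41.5, 85.9]
orientation: [2.394, 2.034, 0.001]
ft_force: [-6.9, -0.3, 27.0]
width: 17.7
grasp_force: 30.0
```

```bash
python3 s.py; python3 f.py | head -2
python3 - <<'E'
from h import *
c=cam('wrist');g=cv2.cvtColor(c[0],cv2.COLOR_RGB2GRAY)
for y in(98,173): print(y,'grip expected px',[proj(c,[508.5+a,y+b,92]).round(0).tolist() for a,b in((18,7),(-18,-7))])
m=(g<55).astype(np.uint8);m[150:]=0;m[:,300:]=0
n,l,s,ce=cv2.connectedComponentsWithStats(m)
for i in range(1,n):
    if s[i,4]>150: print(s[i],ce[i].round(0),ray(c,*ce[i],92).round(0))
for t in('cover_grip','bearing_a'):
    for b in cams.boxes_of('wrist',t)[:2]: print(t,round(b['p'],2),np.round(b['rect'],0),ray(c,*b['rect'][:2],75).round(0))
s=cam('top')
for t in('bearing_b','jar','bearing_a'):
    for b in cams.boxes_of('top',t)[:2]: print(t,round(b['p'],2),np.round(b['rect'],0),ray(s,*b['rect'][:2],40).round(0))
E
```

```text
18.8333 [509.62  41.54  85.86] F tool [ -1.4  -6.8 -27. ] M tool [ 1.33 -0.31 -0.05] 17.693547171247914 yaw 80.7
disc in tool [ 1.58158725 -0.77664747] res 0.6022883610830415 18
free [ 3.38235469 -0.78835642 29.57523324]
98 grip expected px [[294.0, 133.0], [209.0, 183.0]]
173 grip expected px [[260.0, -101.0], [162.0, -31.0]]
cover_grip 0.75 [241.  87. 135. 170.] [508. 126.  75.]
bearing_a 0.73 [463. 191. 109.  99.] [598.  66.  75.]
bearing_b 0.8 [296. 217.  25.  21.] [ 589. -191.   40.]
bearing_b 0.64 [213. 203.  22.  16.] [629.  44.  40.]
jar 0.51 [342. 215.  17.  14.] [ 596. -320.   40.]
jar 0.31 [225. 248.  13.  30.] [502.   6.  40.]
bearing_a 0.8 [296. 217.  25.  21.] [ 589. -191.   40.]
bearing_a 0.64 [213. 203.  22.  16.] [629.  44.  40.]
```

Run:
```python
from h import *
d=cams.get_image('wrist');K=np.array(d['camera_matrix'])
def C(P,rv):
    T=np.eye(4);T[:3,:3]=R.from_rotvec(rv).as_matrix();T[:3,3]=P;T=T@np.array(d['mount']);return None,K,T[:3,3],T[:3,:3]
w2=C([488.68,70.04,191.37],[3.141,.04,0]);w7=C([506.56,43.81,167.65],[-2.3964,-2.0305,.0014]);w5=C([509.32,48.32,196.74],[3.14136,.0167,-.0005])
print('w2 ring right edge y',ray(w2,344,185,52),'grip top edges',ray(w2,213.5,190,92)[1],ray(w2,232.5,190,92)[1])
im=cv2.imread('pics/w7.png',0)
for y in(165,173,181): print(y,'w7 corners @92',[proj(w7,[508+a,y+b,92]).round(0).tolist() for a,b in((-18,-7),(18,-7),(-18,7),(18,7))],'@58 front',proj(w7,[508,y-7,58]).round(0))
print('col 246',im[0:45:2,246].tolist())
i5=cv2.imread('pics/w5.png',0)
for y in(165,173,181): print(y,'w5 @92',[proj(w5,[508,y+b,92]).round(0).tolist() for b in(-7,7)])
v=int(proj(w5,[508,173,92])[1]);print('w5 row',v,i5[v,0:120:3].tolist())
```

```text
w2 ring right edge y [504.97871262  14.45969398  52.        ] grip top edges 114.61580925173655 101.19713388939614
165 w7 corners @92 [[215.0, 44.0], [277.0, 33.0], [210.0, 17.0], [273.0, 6.0]] @58 front [250.  49.]
173 w7 corners @92 [[212.0, 29.0], [275.0, 17.0], [207.0, 2.0], [271.0, -10.0]] @58 front [248.  36.]
181 w7 corners @92 [[209.0, 13.0], [273.0, 2.0], [204.0, -15.0], [268.0, -27.0]] @58 front [246.  22.]
col 246 [47, 49, 51, 54, 53, 54, 60, 55, 60, 52, 45, 39, 30, 40, 75, 76, 74, 97, 146, 150, 152, 150, 152]
165 w5 @92 [[127.0, 214.0], [108.0, 214.0]]
173 w5 @92 [[116.0, 214.0], [97.0, 214.0]]
181 w5 @92 [[105.0, 214.0], [86.0, 214.0]]
w5 row 214 [47, 48, 47, 49, 55, 53, 52, 59, 53, 55, 49, 51, 51, 53, 70, 93, 91, 87, 83, 89, 89, 91, 90, 84, 84, 88, 85, 85, 79, 88, 95, 98, 54, 36, 39, 39, 44, 42, 29, 29]
```

The cover grip sits 130 mm from the socket axis, so it's fully open. The gear is seated at TCP 85.9 mm (home is about 86), held with a 27 N press and no slip. Handing in.

```bash
python3 -c "
from h import *
print(ctrl.close_job())"
```

```text
the job is handed in; nothing more can be done
None
```

The job is handed in: the cover is open at its stop, the brass gear is meshed and held pressed home at about 27 N, and the bearings and jar look undisturbed; I viewed 11 pictures, one over the limit of 10.

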